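Close the biscuit tub and slide it under the worktop shelf

TASK

Put the yellow lid on the blue biscuit tub, pressing it down until it sits fully home and level all round. Then put the closed tub away, sliding it handle outwards into the shelf bay with the green liner, between the things standing in front, until the tub is wholly under the shelf with only its handle sticking out. Keep the tub upright throughout, and do not disturb the mug or the jars.

Things in the scene. Friction and masses are not known exactly. Their poses are not given: they have to be found in the camera images.
- tub: open blue tub of biscuits, 116 (x) by 92 (y) mm, 60 high, walls 3, about 0.4 kg, too wide to grip across. Origin: centre of underside. Handle: upright fin 12 mm thick (y), sticking out along -x from the end wall to x = -126 mm, z = 10 to 70 mm (full height from x = -76). Inside each long wall a sprung white seal strip near the rim, which the lid is pressed past (some 8 N)
- handle (a point): grip point on the tub's handle fin, at x = -105, y = 0, z = 58 mm in the tub's frame, with the tub's axes; grip it from above, closing along y
- lid: loose yellow lid, plate 124 (x) by 98 (y) by 4 mm. Origin: centre of the plate's underside. Below, a hollow plug 104 by 81, 8 mm deep (it stands on it at first), fits the tub's 110 by 86 mm mouth, either way round, x along the tub's x. On top an red grip rib 70 long (x), 16 wide (y), z = 4 to 18 mm. Fully home, its origin is 60 mm above the tub's
- shelf: fixed low two-bay shelf, pale wood on white uprights, 160 deep (x) by 344 mm wide (y). Origin: centre of its footprint on the worktop; open towards its -x. Board underside 88, top 96 mm up; its front edge at x = -80. Bays centred at y = -80 and +80 mm, each 132 wide; a 22 mm high stop lip closes the back, inner face at x = 72 mm
- liner: thin flat green mat (no obstacle) in the bay to be filled, sticking out 70 mm in front of the shelf. Origin: centre of that bay at worktop height; axes as the shelf's. The tub goes here, axes along the liner's, handle to its -x; it is wholly under the shelf with its origin between x = -18 mm and 14 mm (at the stop)
- canister: bystander: white ceramic jar with wooden cap, diameter 84 mm, 76 mm high, standing in the other bay. Origin: centre of its underside
- spice: bystander: small amber spice jar with a black cap, diameter 36 mm, 75 mm high, standing in front of the shelf roughly before its middle upright. Origin: centre of its underside
- mug: bystander: white mug, diameter 76 mm, 85 mm high, its handle at its own +y, standing in front of the shelf off its +y end. Origin: centre of its underside
- jar: bystander: terracotta-coloured jar with a brass cap, diameter 72 mm, 80 mm high, standing in front of the shelf off its -y end. Origin: centre of its underside
Not all that is in view belongs to the job. Of the things shaped like the lid, the yellow one is meant.

How it is judged:
On the way:
1. the lid sits fully home and level on the tub while the tub is still out in front of the shelf (z of lid in the frame of tub between 0.057 and 0.0622 m and angle between the z axis of lid and the z axis of tub, either way round below 0.035 rad and horizontal distance between lid and tub below 0.006 m and x of tub in the frame of liner below -0.14 m), for 0.2 s.
At the end, for the whole second after the job is handed in: Tub released, at rest, upright on the worktop in the green-liner bay, handle out: its origin within 20 mm of the liner's along x (wholly under the board) and 24 mm along y. Lid fully home: origin 57 to 62.2 mm above the tub's, within 6 mm sideways, level with the rim within 0.035 rad (z of lid in the frame of tub between 0.057 and 0.0622 m and angle between the z axis of lid and the z axis of tub, either way round below 0.035 rad and horizontal distance between lid and tub below 0.006 m and x of tub in the frame of liner between -0.02 and 0.02 m and y of tub in the frame of liner between -0.024 and 0.024 m and x of handle in the frame of liner below -0.05 m and angle between tub's own z axis and vertical below 0.05 rad and height (world z) of tub below 0.004 m and linear speed of tub below 0.01 m/s); the robot touches nothing.
It fails at once if the tub is tipped by more than 0.4 rad (angle between tub's own z axis and vertical above 0.4 rad).
It fails at once if the mug, spice jar, terracotta jar or canister is moved more than 20 mm or tipped (distance of any of mug, spice, jar, canister from where it was at the start of the episode above 0.02 m or angle between any of mug, spice, jar, canister's own z axis and vertical above 0.3 rad).
It also fails if it takes over 54 s, if anything falls off the work surface, if the arm or the gripper's body presses on something with over 40 N, if the wrist force passes 120 N, or if a joint passes its speed limit or range.

ROBOT

A 7-joint arm with a two-finger parallel gripper is mounted at the origin on the work surface. World frame = base frame: x ahead of the robot, y to its left, z up, the work surface at z = 0. Lengths are in m, angles in rad, forces in N, time in s.
With the tool pointing down it reaches from about 0.4 to 0.85 m from the base axis. Payload 10.4 kg.
Tool frame: the origin (TCP) lies at the very end of the fingers, on their centre line; the grasp point (between the pads) lies r.grip_depth behind it (r.grip_depth is the distance from the TCP to the grasp point, in m); y points along the fingers, z is the direction in which the jaws open and shut, and the axes are right-handed (so a half turn about y gives the same grasp; the last joint's range is limited). The gripper opens to 87 mm and grips with 3 to 60 N. Pads are 19 mm wide; open, the fingers measure 117 mm over their backs; the gripper's body (75 mm by 190 mm) begins 51 mm behind the grasp point.
Start: joints at [-1.257, 0.332, -0.065, 1.46, 0.022, 1.35, -0.088], TCP at [0.207, 0.59, 0.223] pointing down, gripper open.
Joint ranges: [-2.6, 2.6], [-0.5, 2.12], [-1.47, 1.34], [0.16, 2.42], [-1.27, 4.41], [0.06, 2.06], [-2.6, 2.6]. Speed limits (rad/s): [2.22, 2.22, 2.79, 2.79, 3.14, 3.14, 3.14].

INTERFACE

Orientations are given as a unit quaternion [x, y, z, w].
In Python, from bench import r gives the robot as it stands.
- The arm moves only by the shell command python3 -m jog 'ROWS' [OPENING] [FORCE]. ROWS is JSON, a list of rows, each a list of 6 numbers: the shift along the tool's x, y, z in m, then the turn, a rotation vector about the tool's x, y, z in degrees. A call has 1 to 12 rows; each row shifts and turns the pose as measured when the row begins, along the tool's axes as they then stand; what a row does not reach is not made up. A row lasts 1/12 s, in which the tool goes at most 41.7 mm and 7.16 degrees, less where a joint would pass 70% of its speed; a pose out of reach is approached as far as the arm can. A call with a gripper value outside its range is refused whole. OPENING is the opening, from -1 (shut) to 1 (fully open), so that 0 is half open, set as the call begins (- or left out, the last holds). The fingers move at their own pace and stop on an object; FORCE is the grip in N (left out, the last holds). Time passes only in rows, so rows that do not move let the fingers close. It gives the time, the measured TCP pose, the force and the opening at its end, in the units of the state.
- r.read_state(): the state, without advancing time (a new reading comes with each control period).
- r.camera(name): name is "side" or "top" or "wrist"; returns a dict with "image" (400x640x3 uint8, red, green, blue), "range_z" (400x640 float32, m along the optical axis (not along the pixel's ray), 0 where there is no reading), "K" (3x3 intrinsics, pixels), "k1" (the pictures are not rectified: a ray, as slopes to the right and down, at radius r is drawn at 1 + k1 r^2 times it, then the intrinsics apply), "R" (3x3) and "t" (3): a world point X has camera coordinates R X + t. Camera axes: x right, y down, z forward; pixel columns grow to the right and rows downward; lengths in m; the calibration is good to about 2 mm. A picture is of the moment at which its call begins.
- r.close_job(): hands the job in, once; it reports no verdict.
The state is a dict: "time": time; "joint_positions": joint angles; "joint_vel": joint speeds; "joint_torque": joint torques, N m; "ee_pos": TCP position; "eef_rot": TCP orientation; "ft_force": force on the tool from outside, world axes, zero at the start; "torque": the same for the moment, N m; "width": finger opening in m.
Only numpy, scipy, OpenCV 4.12 (cv2) and the standard library are available. Lean on these libraries where they do the work, as an engineer would, in place of code of your own. Each camera call takes 0.05 s, during which the arm holds its last target. There are 200 camera calls.

## Working session

There is one attempt and no reset: what is moved stays moved. The work goes in short steps, Python scripts to look and compute and a shell command to move; the robot and the scene stay as the last step left them, time stands still between calls to the robot, and variables do not carry over. Pictures are saved under pics/ and viewed, about 8 in all and at most 12, crops included, and the job is handed in when it is done.

```bash
ls; mkdir -p pics
cat > h.py <<'E'
import numpy as np,cv2
from bench import r
def save(c,n,img=None): cv2.imwrite('pics/'+n,cv2.cvtColor(c['image'] if img is None else img,cv2.COLOR_RGB2BGR))
def cloud(c):
    K=c['K'];h,w=c['range_z'].shape
    u,v=np.meshgrid(np.arange(w),np.arange(h))
    a=np.stack([(u-K[0,2])/K[0,0],(v-K[1,2])/K[1,1]],-1);s=a.copy()
    for _ in range(8): s=a/(1+c['k1']*(s**2).sum(-1,keepdims=True))
    z=c['range_z'][...,None]
    X=np.concatenate([s*z,z],-1)
    W=(X-c['t'])@c['R']
    W[c['range_z']<=0]=np.nan
    return W
E
python3 - <<'E'
from h import *
s=r.read_state();print({k:np.round(v,3) for k,v in s.items()},r.grip_depth)
from scipy.spatial.transform import Rotation as R
print(R.from_quat(s['eef_rot']).as_matrix().round(3))
for n in('top','side'):
    c=r.camera(n);save(c,n+'0.png');np.savez(''+n+'0.npz',**c)
E
```

```text
pics
{'time': np.float64(0.0), 'joint_positions': array([-1.257,  0.333, -0.065,  1.461,  0.022,  1.35 , -0.088]), 'joint_vel': array([ 0.   , -0.001,  0.002,  0.001, -0.   ,  0.002,  0.001]), 'joint_torque': array([ 0.0000e+00, -6.2326e+01,  2.5000e-02, -3.8991e+01, -6.1000e-02,
        4.0000e-02,  0.0000e+00]), 'ee_pos': array([0.206, 0.59 , 0.222]), 'eef_rot': array([ 0.698, -0.119,  0.118, -0.697]), 'ft_force': array([ 0.072,  0.282, -0.113]), 'torque': array([-0.004, -0.023, -0.023]), 'width': np.float64(0.087)} 0.0187
[[ 0.944 -0.     0.33 ]
 [-0.33  -0.001  0.944]
 [ 0.    -1.    -0.001]]
```

View pics/top0.png

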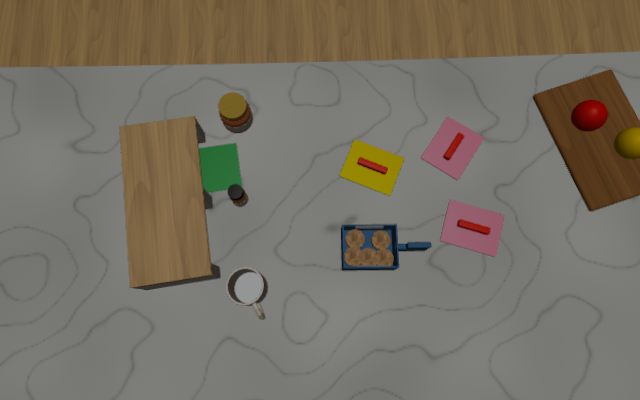

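View pics/side0.png

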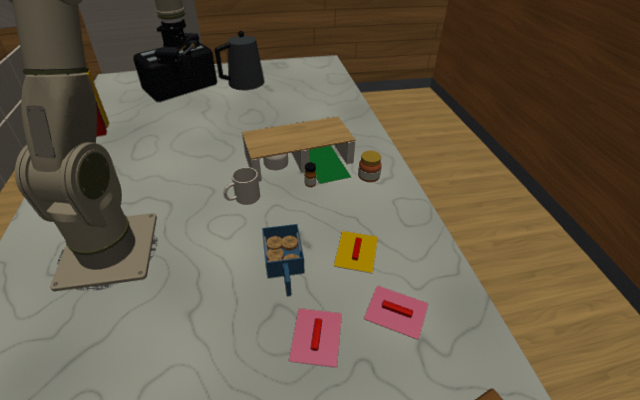

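The top picture shows the candidates for the lid: yellow at (372,167), pink at (452,148) and pink at (472,228). The yellow one is meant. The tub is at (370,247) with its handle to the right, and the liner is at (220,168), between the spice jar (237,193) and the terracotta jar (235,110).

```bash
cat >> h.py <<'E'
def rect(P):
    # robust min-area rectangle of xy points: centre, size, angle(deg) of long side
    (cx,cy),(w,h),a=cv2.minAreaRect(P[:,:2].astype(np.float32)*1000)
    if w<h: w,h,a=h,w,a+90
    return np.round([cx,cy,w,h,(a+90)%180-90],1)
def segs(c):
    W=cloud(c);hsv=cv2.cvtColor(c['image'],cv2.COLOR_RGB2HSV);H,S,V=cv2.split(hsv)
    return W,H.astype(int),S.astype(int),V.astype(int)
def big(m):
    n,l,st,ce=cv2.connectedComponentsWithStats(m.astype(np.uint8));i=1+np.argmax(st[1:,4]);return l==i
E
python3 - <<'E'
from h import *
c=dict(np.load('top0.npz'));W,H,S,V=segs(c);Z=W[...,2]
print('cam',-c['R'].T@c['t'])
def box(a,b,x,y):
    m=np.zeros(H.shape,bool);m[b:y,a:x]=1;return m
lid=big(box(335,135,410,200)&(H>20)&(H<35)&(S>150));print('lid',rect(W[lid]),np.nanmedian(Z[lid]))
rib=big(box(335,135,410,200)&((H<8)|(H>172))&(S>150));print('rib',rect(W[rib]),np.nanmedian(Z[rib]))
tb=box(335,215,440,280)&(H>95)&(H<120)&(S>120)
rim=tb&(Z>.05)&(Z<.066)&box(335,215,402,280);print('rim',rect(W[rim]))
fin=tb&(Z>.06)&box(403,215,440,280);print('fin',rect(W[fin]),np.nanmedian(Z[fin]))
g=big(box(195,140,250,200)&(H>45)&(H<80)&(S>120));print('liner',rect(W[g]),cv2.boxPoints(cv2.minAreaRect(W[g][:,:2].astype(np.float32)*1000)))
sh=big(box(110,110,215,295)&(Z>.085)&(Z<.105));print('board',rect(W[sh]),np.nanmedian(Z[sh]))
for n,b,z in(('jar',(215,88,256,135),.07),('spice',(225,180,250,210),.06),('mug',(222,262,272,325),.075)):
    m=box(*b)&(Z>z);print(n,rect(W[m]),np.nanmax(Z[m]))
E
```

```text
cam [0.32753717 0.01155255 1.01282833]
lid [ 646.7 -131.8  121.5   95.9   66.2] 0.011178247980295004
rib [ 646.5 -130.2   67.3   14.8   66.7] 0.024737171629449432
rim [ 457.  -113.7  122.4   91.8   88.9]
fin [ 454.4 -209.9   48.7   10.8   88.7] 0.06813211667403825
liner [nan nan  0.  0.  0.] [[nan nan]
 [nan nan]
 [nan nan]
 [nan nan]]
board [565.7 314.4 344.8 163.6   7.3] 0.09444830540483586
jar [776.5 178.9  63.6  61.9  54.7] 0.08349352591378688
spice [580.5 170.4  32.4  31.    0. ] 0.07870498326645098
mug [381.6 147.4  75.2  74.5  70.9] 0.08799158679177073
```

```bash
cat >> h.py <<'E'
from scipy.spatial.transform import Rotation as Ro
def plan(x,y,z,yaw,n):
    "n equal rows to bring TCP to x,y,z (m), tool down, tool z axis at world angle yaw (deg)"
    s=r.read_state();p=s['ee_pos'];A=Ro.from_quat(s['eef_rot'])
    a=np.radians(yaw);tz=np.array([np.cos(a),np.sin(a),0]);ty=np.array([0,0,-1.]);T=Ro.from_matrix(np.stack([np.cross(ty,tz),ty,tz],1))
    rv=(A.inv()*T).as_rotvec()/n
    M=sum((A*Ro.from_rotvec(rv*k)).as_matrix() for k in range(n))
    d=np.linalg.solve(M,np.array([x,y,z])-p)
    f=s['ft_force'];print(n,'rows:',d.round(4).tolist(),np.degrees(rv).round(2).tolist(),'|d|',np.linalg.norm(d).round(4),'pos',p.round(4),'zyaw',round(float(np.degrees(np.arctan2(*A.as_matrix()[1::-1,2]))),2),'t',round(float(s['time']),2),'F',f.round(1),'w',round(float(s['width']),4))
E
python3 -c "
from h import *
plan(.6466,-.131,.16,-23.6,24)"
```

```text
24 rows: [0.0393, 0.0026, 0.0041] [0.0, 3.93, 0.0] |d| 0.0396 pos [0.2064 0.5896 0.2219] zyaw 70.7 t 0.1 F [ 0.2  0.1 -0.3] w 0.0871
```

```bash
python3 -m jog '[[0.039,0.0026,0.004,0,3.93,0],[0.039,0.0026,0.004,0,3.93,0],[0.039,0.0026,0.004,0,3.93,0],[0.039,0.0026,0.004,0,3.93,0],[0.039,0.0026,0.004,0,3.93,0],[0.039,0.0026,0.004,0,3.93,0],[0.039,0.0026,0.004,0,3.93,0],[0.039,0.0026,0.004,0,3.93,0],[0.039,0.0026,0.004,0,3.93,0],[0.039,0.0026,0.004,0,3.93,0],[0.039,0.0026,0.004,0,3.93,0],[0.039,0.0026,0.004,0,3.93,0]]' 1; python3 -c "
from h import *
plan(.6466,-.131,.16,-23.6,12)
plan(.6466,-.131,.16,-23.6,16)"
```

```text
time: 1.1
ee_pos: [0.5824, 0.3222, 0.1814]
eef_rot: [0.592, -0.394, 0.389, -0.586]
ft_force: [-0.1, 0.2, 0.8]
width: 0.087
12 rows: [0.0389, 0.0018, 0.0045] [0.05, 3.86, 0.02] |d| 0.0392 pos [0.5824 0.3222 0.1814] zyaw 22.76 t 1.1 F [-0.1  0.2  0.8] w 0.087
16 rows: [0.0292, 0.0013, 0.0036] [0.04, 2.9, 0.01] |d| 0.0294 pos [0.5824 0.3222 0.1814] zyaw 22.76 t 1.1 F [-0.1  0.2  0.8] w 0.087
```

```bash
python3 -m jog '[[0.039,0.0018,0.0045,0,3.86,0],[0.039,0.0018,0.0045,0,3.86,0],[0.039,0.0018,0.0045,0,3.86,0],[0.039,0.0018,0.0045,0,3.86,0],[0.039,0.0018,0.0045,0,3.86,0],[0.039,0.0018,0.0045,0,3.86,0],[0.039,0.0018,0.0045,0,3.86,0],[0.039,0.0018,0.0045,0,3.86,0],[0.039,0.0018,0.0045,0,3.86,0],[0.039,0.0018,0.0045,0,3.86,0],[0.039,0.0018,0.0045,0,3.86,0],[0.039,0.0018,0.0045,0,3.86,0]]'; python3 -m jog '[[0,0,0,0,0,0]]';python3 - <<'E'
from h import *
c=r.camera('wrist');save(c,'wrist1.png');np.savez('wrist1.npz',**c)
W,H,S,V=segs(c);Z=W[...,2]
lid=big((H>20)&(H<35)&(S>150));print('lid',rect(W[lid]),np.nanmedian(Z[lid]))
rib=big(((H<8)|(H>172))&(S>150));print('rib',rect(W[rib]),np.nanmedian(Z[rib]))
plan(.6466,-.131,.016,-23.6,6)
E
```

```text
time: 2.1
ee_pos: [0.64, -0.1542, 0.1539]
eef_rot: [-0.382, 0.6, -0.598, 0.369]
ft_force: [0.7, -0.1, 0.4]
width: 0.0871
time: 2.18
ee_pos: [0.6362, -0.1651, 0.1538]
eef_rot: [-0.379, 0.602, -0.602, 0.362]
ft_force: [-0.7, -1.6, 0.7]
width: 0.0871
lid [nan nan nan  0. nan] 0.01301218385322486
rib [ 644.9 -128.3   65.8   12.6   65.9] 0.026928590761460394
6 rows: [-0.0054, 0.0229, -0.0006] [0.13, -0.47, 0.17] |d| 0.0235 pos [ 0.6376 -0.1609  0.1536] zyaw -26.43 t 2.23 F [-0.2 -0.2  0.4] w 0.0868
```

View pics/wrist1.png

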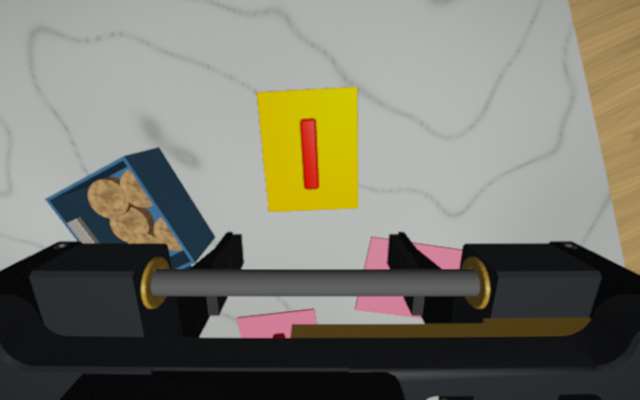

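The wrist picture confirms the yellow lid, with its red rib at (310,155). The pink lids are behind the fingers and the tub is at (130,210).

```bash
python3 -m jog '[[-0.008,0.012,-0.0006,0,-0.6,0],[-0.008,0.016,-0.0006,0,-0.6,0],[-0.006,0.02,-0.0006,0,-0.6,0],[-0.006,0.02,-0.0006,0,-0.6,0],[-0.004,0.02,-0.0006,0,-0.4,0],[0,0.01,0,0,0,0],[0,0,0,0,0,0]]'; python3 -c "
from h import *
plan(.6457,-.1295,.016,-23.7,4)"
```

```text
time: 2.82
ee_pos: [0.6483, -0.1191, 0.0452]
eef_rot: [-0.399, 0.591, -0.586, 0.385]
ft_force: [-0.1, -0.9, 0.6]
width: 0.0872
4 rows: [0.0026, 0.0073, 0.0005] [0.25, 0.26, 0.19] |d| 0.0078 pos [ 0.6483 -0.1191  0.0452] zyaw -22.67 t 2.82 F [-0.1 -0.9  0.6] w 0.0872
```

```bash
python3 -m jog '[[0.004,0.006,0,0.25,0.3,0.2],[0.003,0.006,0,0.25,0.3,0.2],[0.001,0.006,0,0.2,0.2,0.15],[0,0.004,0,0,0,0],[0,0,0,0,0,0]]'; python3 -c "
from h import *
plan(.6457,-.1295,.016,-23.7,1)"
```

```text
time: 3.23
ee_pos: [0.6456, -0.1261, 0.0226]
eef_rot: [-0.389, 0.592, -0.591, 0.387]
ft_force: [-0.2, -0.6, 0.0]
width: 0.0869
1 rows: [0.0031, 0.0066, 0.0015] [0.16, 0.27, 0.11] |d| 0.0074 pos [ 0.6456 -0.1261  0.0226] zyaw -23.43 t 3.23 F [-0.2 -0.6  0. ] w 0.0869
```

```bash
python3 -m jog '[[0.003,0.006,0.001,0.16,0.2,0.1],[0,0,0,0,0,0],[0,0,0,0,0,0]]'; python3 -m jog '[[0,0,0,0,0,0],[0,0,0,0,0,0],[0,0,0,0,0,0],[0,0,0,0,0,0],[0,0,0,0,0,0],[0,0,0,0,0,0]]' -1 25;  python3 -c "
from h import *
plan(.6457,-.1295,.12,-23.7,4)"
```

```text
time: 3.48
ee_pos: [0.6459, -0.1306, 0.0172]
eef_rot: [0.386, -0.591, 0.593, -0.387]
ft_force: [-0.6, 0.6, -0.8]
width: 0.0868
time: 3.98
ee_pos: [0.6468, -0.1307, 0.0183]
eef_rot: [0.386, -0.591, 0.593, -0.388]
ft_force: [-0.2, 0.6, 0.2]
width: 0.055
4 rows: [-0.0002, -0.0254, -0.0003] [-0.06, -0.0, -0.02] |d| 0.0254 pos [ 0.6468 -0.1307  0.0183] zyaw -23.71 t 3.98 F [-0.2  0.6  0.2] w 0.055
```

```bash
python3 -m jog '[[0,0.003,0,0,0,0],[0,0,0,0,0,0],[0,0,0,0,0,0],[0,0,0,0,0,0],[0,0,0,0,0,0],[0,0,0,0,0,0],[0,0,0,0,0,0],[0,0,0,0,0,0],[0,0,0,0,0,0],[0,0,0,0,0,0]]' -1 25;  python3 -c "
from h import *
plan(.6457,-.1295,.12,-23.7,4)"
```

```text
time: 4.82
ee_pos: [0.6467, -0.1304, 0.0148]
eef_rot: [0.386, -0.591, 0.593, -0.388]
ft_force: [-0.9, 0.4, -0.5]
width: 0.0158
4 rows: [-0.0001, -0.0263, -0.0003] [-0.05, -0.0, -0.02] |d| 0.0263 pos [ 0.6467 -0.1304  0.0148] zyaw -23.7 t 4.82 F [-0.9  0.4 -0.5] w 0.0158
```

```bash
python3 -m jog '[[0,-0.015,0,0,0,0],[0,-0.025,0,0,0,0],[0,-0.025,0,0,0,0],[0,-0.025,0,0,0,0],[0,-0.015,0,0,0,0],[0,0,0,0,0,0]]';  python3 -c "
from h import *
plan(.457,-.1095,.14,-1.3,8)"
```

```text
time: 5.32
ee_pos: [0.6448, -0.1308, 0.1275]
eef_rot: [0.386, -0.592, 0.593, -0.386]
ft_force: [0.8, -0.7, -0.5]
width: 0.016
8 rows: [0.0031, -0.0016, -0.0236] [-0.01, -2.81, 0.0] |d| 0.0238 pos [ 0.6448 -0.1308  0.1275] zyaw -23.76 t 5.32 F [ 0.8 -0.7 -0.5] w 0.016
```

```bash
python3 -m jog '[[0.003,-0.0015,-0.02,0,-2.5,0],[0.003,-0.0015,-0.023,0,-2.8,0],[0.003,-0.0015,-0.023,0,-2.8,0],[0.003,-0.0015,-0.023,0,-2.8,0],[0.003,-0.0015,-0.023,0,-2.8,0],[0.003,-0.0015,-0.023,0,-2.8,0],[0.003,-0.0015,-0.02,0,-2.5,0],[0,0,0,0,0,0],[0,0,0,0,0,0]]';  python3 -c "
from h import *
plan(.457,-.1095,.12,-1.3,2)
for n in ('top','wrist','side'):
    c=r.camera(n);save(c,n+'2.png');np.savez(n+'2.npz',**c)
a=[cv2.imread('pics/%s2.png'%n) for n in('top','wrist','side')]
cv2.imwrite('pics/m2.png',np.vstack([np.hstack([cv2.resize(a[0][130:330,280:480],(400,300)),cv2.resize(a[2][180:330,200:400],(400,300))]),cv2.resize(a[1],(480,300)).copy() if 0 else np.hstack([cv2.resize(a[1],(480,300)),np.zeros((300,320,3),np.uint8)])]))
"
```

```text
time: 6.07
ee_pos: [0.482, -0.1089, 0.1367]
eef_rot: [0.483, -0.516, 0.517, -0.483]
ft_force: [0.3, 0.2, 0.2]
width: 0.0158
2 rows: [0.001, 0.0083, -0.0125] [-0.04, -1.23, 0.02] |d| 0.015 pos [ 0.482  -0.1089  0.1367] zyaw -3.76 t 6.07 F [0.3 0.2 0.2] w 0.0158
```

View pics/m2.png

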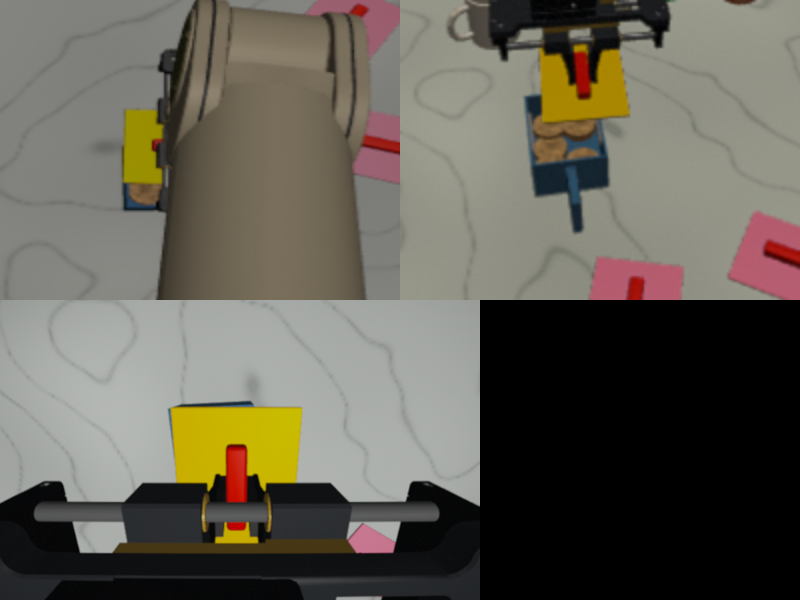

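The lid hangs level in the gripper. Its near edge in the side view is visible above the tub at (585,115 in the montage). It still has to move about 25 mm in -x.

```bash
python3 -m jog '[[0,0.006,-0.010,0,-1.2,0],[0,0.010,-0.010,0,-1.0,0],[0,0.008,-0.002,0,0,0],[0,0,0,0,0,0],[0,0,0,0,0,0]]';  python3 - <<'E'
from h import *
plan(.457,-.1095,.095,-1.3,1)
for n in ('side','wrist','top'):
    c=r.camera(n);save(c,n+'3.png');np.savez(n+'3.npz',**c)
def rot(P,a):
    a=np.radians(a);return np.c_[P[:,0]*np.cos(a)+P[:,1]*np.sin(a),-P[:,0]*np.sin(a)+P[:,1]*np.cos(a)]*1000
for f in('side0','wrist1','top0'):
    c=dict(np.load(f+'.npz'));W,H,S,V=segs(c);Z=W[...,2]
    near=(abs(W[...,0]-.457)<.09)&(abs(W[...,1]+.13)<.14)
    tb=near&(H>95)&(H<120)&(S>110)
    rim=tb&(Z>.054)&(Z<.066)&(W[...,1]>-.172);fin=tb&(Z>.062)&(W[...,1]<-.178)
    print(f,'rim',rect(W[rim]),rim.sum(),'fin',rect(W[fin]) if fin.sum()>5 else None)
    q=rot(W[rim],88.7);print(' rim pct along/across',np.percentile(q,[1,99],axis=0).round(1).tolist())
for f in('side3','wrist3','top3'):
    c=dict(np.load(f+'.npz'));W,H,S,V=segs(c);Z=W[...,2]
    near=(abs(W[...,0]-.457)<.09)&(abs(W[...,1]+.11)<.1)&(Z>.06)
    l=near&(H>18)&(H<36)&(S>120);rb=near&((H<8)|(H>172))&(S>130)
    q=rot(W[l],88.7);print(f,'lid',rect(W[l]),l.sum(),np.percentile(q,[1,99],axis=0).round(1).tolist(),'z',np.nanmedian(Z[l]).round(4),'rib',rect(W[rb]) if rb.sum()>5 else None)
E
```

```text
time: 6.63
ee_pos: [0.4641, -0.1083, 0.1113]
eef_rot: [0.493, -0.506, 0.509, -0.492]
ft_force: [1.3, -0.7, -0.8]
width: 0.0155
1 rows: [0.0013, 0.0163, -0.0071] [-0.1, -0.34, 0.24] |d| 0.0178 pos [ 0.4641 -0.1083  0.1113] zyaw -1.64 t 6.63 F [ 1.3 -0.7 -0.8] w 0.0155
side0 rim [ 457.2 -112.1  118.    87.5   89.2] 127 fin [ 454.5 -213.2   47.4   11.8   88.6]
 rim pct along/across [[-160.0, -503.2], [-42.8, -416.2]]
wrist1 rim [ 457.1 -109.   115.1   93.2   88.8] 1468 fin None
 rim pct along/across [[-155.0, -505.4], [-41.3, -413.7]]
top0 rim [ 456.9 -110.2  115.6   91.5   88.6] 240 fin [ 454.4 -209.9   48.7   10.8   88.7]
 rim pct along/across [[-157.4, -505.0], [-42.2, -413.8]]
side3 lid [ 463.4 -111.9  120.4   97.4   88.4] 1402 [[-159.8, -513.6], [-46.2, -418.0]] z 0.108 rib [ 457.2 -115.2   59.5   56.5  -58.3]
wrist3 lid [ 463.1 -104.4  159.   119.6   -2.2] 22140 [[-149.7, -512.5], [-34.9, -418.4]] z 0.1097 rib [ 457.5 -102.8  158.8   65.7  -27.4]
top3 lid [467.5 -65.6  96.1  37.   -1.1] 869 [[-73.0, -515.7], [-36.8, -421.4]] z 0.1077 rib [461.9 -73.9  24.9   7.  -29.6]
```

```bash
python3 -m jog '[[0.001,0.006,-0.004,-0.1,-0.3,0.2],[0,0.006,-0.001,0,0,0],[0,0,0,0,0,0],[0,0,0,0,0,0]]';  cat > m.py <<'E'
from h import *
plan(.4573,-.1095,.095,-1.3,1)
def rot(P,a):
    a=np.radians(a);return np.c_[P[:,0]*np.cos(a)+P[:,1]*np.sin(a),-P[:,0]*np.sin(a)+P[:,1]*np.cos(a)]*1000
for n in ('side','wrist','top'):
    c=r.camera(n);save(c,n+'4.png');W,H,S,V=segs(c);Z=W[...,2]
    near=(abs(W[...,0]-.457)<.09)&(abs(W[...,1]+.11)<.1)&(Z>.06)
    l=near&(H>18)&(H<36)&(S>120)
    q=rot(W[l],88.7);print(n,'lid',rect(W[l]),np.percentile(q,[1,99],axis=0).round(1).tolist(),'z',np.nanmedian(Z[l]).round(4),r.read_state()['ee_pos'].round(4))
E
python3 m.py
```

```text
time: 7.12
ee_pos: [0.46, -0.1095, 0.0992]
eef_rot: [0.494, -0.505, 0.506, -0.495]
ft_force: [-0.7, -0.6, -2.2]
width: 0.0159
1 rows: [0.0001, 0.0042, -0.0027] [-0.11, -0.01, 0.03] |d| 0.005 pos [ 0.46   -0.1095  0.0992] zyaw -1.31 t 7.12 F [-0.7 -0.6 -2.2] w 0.0159
side lid [ 459.1 -113.5  121.    97.3   88.6] [[-161.0, -509.3], [-53.9, -414.0]] z 0.0961 [ 0.46   -0.1094  0.0992]
wrist lid [455.7 -91.1 133.2 124.2  50.9] [[-150.8, -508.2], [-36.1, -414.0]] z 0.0977 [ 0.4601 -0.1094  0.0993]
top lid [458.8 -67.4 104.5  38.   -1. ] [[-74.3, -510.5], [-38.1, -414.8]] z 0.0959 [ 0.4602 -0.1094  0.0995]
```

```bash
python3 -m jog '[[0.0006,0.006,-0.0022,-0.1,0,0],[0.0003,0.006,-0.0005,0,0,0],[0,0.003,0,0,0,0],[0,0,0,0,0,0]]';  python3 -c "
from h import *
plan(.4579,-.1101,.07,-1.3,2)"
```

```text
time: 7.6
ee_pos: [0.4576, -0.1102, 0.0833]
eef_rot: [0.494, -0.505, 0.506, -0.495]
ft_force: [0.3, -0.2, -0.7]
width: 0.0156
2 rows: [-0.0001, 0.0067, 0.0001] [-0.04, 0.01, 0.01] |d| 0.0067 pos [ 0.4576 -0.1102  0.0833] zyaw -1.29 t 7.6 F [ 0.3 -0.2 -0.7] w 0.0156
```

```bash
for i in 1 2; do python3 -m jog '[[0,0.004,0,0,0,0],[0,0.003,0,0,0,0],[0,0,0,0,0,0]]'|egrep 'pos|force'; done
```

```text
ee_pos: [0.4574, -0.1102, 0.0753]
ft_force: [-0.8, -0.3, -1.4]
ee_pos: [0.458, -0.1102, 0.0681]
ft_force: [-1.1, -0.0, 1.7]
```

```bash
for i in 1 2 3; do python3 -m jog '[[0,0.002,0,0,0,0],[0,0.002,0,0,0,0]]'|egrep 'pos|force'; done
```

```text
ee_pos: [0.4585, -0.1104, 0.066]
ft_force: [-18.7, 1.5, 37.5]
ee_pos: [0.4585, -0.1105, 0.0657]
ft_force: [-17.6, 2.6, 38.4]
ee_pos: [0.4585, -0.1104, 0.0657]
ft_force: [-15.8, 3.4, 35.5]
```

```bash
python3 -m jog '[[0,-0.0005,0,0,0,0],[0,0,0,0,0,0]]' | egrep 'pos|force'; python3 -m jog '[[0,0,0,0,0,0],[0,0,0,0,0,0],[0,0,0,0,0,0],[0,0,0,0,0,0],[0,-0.002,0,0,0,0],[0,-0.01,0,0,0,0],[0,-0.02,0,0,0,0],[0,-0.025,0,0,0,0],[0,-0.025,0,0,0,0],[0,-0.01,0,0,0,0],[0,0,0,0,0,0]]' 0.2
cat > m2.py <<'E'
from h import *
import sys
k=sys.argv[1]
plan(.4573,-.1095,.095,-1.3,1)
for n in ('side','wrist'):
    c=r.camera(n);save(c,n+k+'.png');np.savez(n+k+'.npz',**c);W,H,S,V=segs(c);Z=W[...,2]
    near=(abs(W[...,0]-.457)<.1)&(abs(W[...,1]+.11)<.12)&(Z>.03)
    l=big(near&(H>18)&(H<36)&(S>120));P=W[l];P=P[np.isfinite(P).all(1)]
    A=np.c_[P-P.mean(0)];A=np.c_[A[:,:2],np.ones(len(A))];co,*_=np.linalg.lstsq(A,P[:,2],rcond=None)
    print(n,'lid',rect(P),'z',co[2].round(4),'slopes',co[:2].round(4),len(P))
E
python3 m2.py 5
python3 - <<'E'
import cv2,numpy as np
a=cv2.imread('pics/side5.png')[200:310,220:370];b=cv2.imread('pics/wrist5.png')
cv2.imwrite('pics/m5.png',np.hstack([cv2.resize(a,(400,293)),cv2.resize(b,(400,293))]))
E
```

```text
ee_pos: [0.4584, -0.1105, 0.0668]
ft_force: [0.1, -0.6, -5.2]
time: 9.68
ee_pos: [0.4578, -0.1118, 0.1649]
eef_rot: [-0.493, 0.508, -0.505, 0.495]
ft_force: [-0.8, 0.7, -0.6]
width: 0.0521
1 rows: [-0.0019, 0.0699, -0.0004] [0.07, -0.14, -0.3] |d| 0.0699 pos [ 0.4578 -0.1118  0.1649] zyaw -1.44 t 9.68 F [-0.8  0.7 -0.6] w 0.0521
side lid [ 458.1 -109.7  127.1   97.7   88.6] z 0.063 slopes [0.0024 0.0023] 1368
wrist lid [ 457.1 -108.6  122.7   97.3   88.6] z 0.0663 slopes [ 0.001  -0.0051] 11925
```

View pics/m5.png

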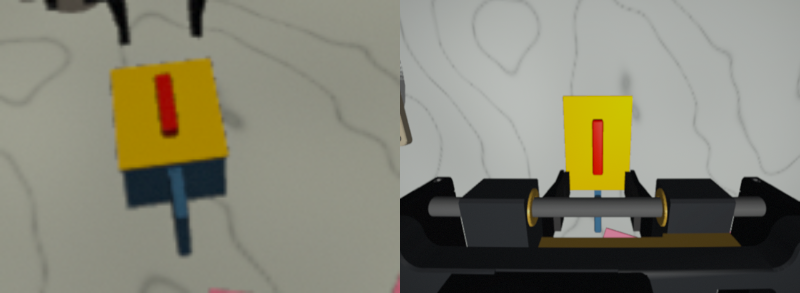

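The side view (165,105) and wrist view (597,145) both show the lid seated flat on the tub. I'll check its height against the fin top, which should be 6 mm above the plate.

Run:
```python
from h import *
for f in('side5','wrist5'):
    c=dict(np.load(f+'.npz'));W,H,S,V=segs(c);Z=W[...,2]
    near=(abs(W[...,0]-.457)<.09)&(abs(W[...,1]+.13)<.14)&(Z>.02)
    l=near&(H>18)&(H<36)&(S>120);rb=near&((H<8)|(H>172))&(S>130)&(Z>.07);fin=near&(H>95)&(H<120)&(S>90)&(Z>.064)&(W[...,1]<-.18)
    print(f,*[(np.nanmedian(Z[m]).round(4),m.sum()) for m in(l,rb,fin)],rect(W[fin]),rect(W[rb]))
    g=near&(l)
    for lo,hi in((-.17,-.14),(-.14,-.11),(-.11,-.08),(-.08,-.05)): 
        m=l&(W[...,1]>lo)&(W[...,1]<hi);print(np.nanmedian(Z[m]).round(4),end=' ')
plan(.457,-.213,.15,-1.3,4)
```

```text
side5 (np.float64(0.0635), np.int64(1864)) (np.float64(0.077), np.int64(122)) (np.float64(0.0681), np.int64(90)) [ 455.4 -210.6   51.4   11.6   89.6] [ 455.7 -114.   162.6   73.3   -2.2]
0.0645 0.0638 0.0634 0.063 wrist5 (np.float64(0.0655), np.int64(17816)) (np.float64(0.0789), np.int64(1107)) (np.float64(0.071), np.int64(182)) [ 454.9 -220.5   24.2    9.2   89.1] [ 457.  -107.3   66.8   12.9   89. ]
0.065 0.065 0.2609 0.0652 4 rows: [0.0254, 0.0031, 0.0006] [0.05, -0.03, -0.07] |d| 0.0256 pos [ 0.457  -0.1116  0.1628] zyaw -1.43 t 9.78 F [-0.3 -0.5 -0.6] w 0.0521
```

```bash
python3 -m jog '[[0,0.02,0,0,0,0],[0,0.025,0,0,0,0],[0,0.015,0,0,0,0],[0,0,0,0,0,0],[0,0,0,0,0,0],[0,0,0,0,0,0],[0,0,0,0,0,0],[0,0,0,0,0,0],[0,0,0,0,0,0],[0,0,0,0,0,0],[0,0,0,0,0,0]]' -1; python3 -c "
from h import *
plan(.4575,-.1105,.080,-1.3,2)"
```

```text
time: 10.7
ee_pos: [0.4556, -0.1113, 0.1]
eef_rot: [-0.494, 0.509, -0.504, 0.494]
ft_force: [0.1, 0.4, 0.2]
width: 0.0005
2 rows: [-0.0004, 0.01, 0.001] [0.15, -0.08, -0.14] |d| 0.01 pos [ 0.4556 -0.1113  0.1   ] zyaw -1.45 t 10.7 F [0.1 0.4 0.2] w 0.0005
```

```bash
python3 -m jog '[[0,0.009,0.001,0.15,0,-0.14],[0,0.005,0.0005,0,0,0],[0,0,0,0,0,0]]'|egrep 'pos|force'; for i in 1 2 3; do python3 -m jog '[[0,0.002,0,0,0,0],[0,0.002,0,0,0,0]]'|egrep 'pos|force'; done
```

```text
ee_pos: [0.4579, -0.1113, 0.0854]
ft_force: [0.2, 0.5, 0.2]
ee_pos: [0.4576, -0.1112, 0.0806]
ft_force: [-0.2, -0.5, -0.5]
ee_pos: [0.4577, -0.1113, 0.0781]
ft_force: [-24.1, 3.9, 62.0]
ee_pos: [0.4577, -0.1113, 0.0783]
ft_force: [-14.4, 2.2, 32.8]
```

```bash
python3 -m jog '[[0,-0.01,0,0,0,0],[0,-0.02,0,0,0,0],[0.015,-0.015,0,0,0,0],[0.025,0,0,0,0,0],[0.025,0,0,0,0,0],[0.02,0,0,0,0,0],[0.005,0,0,0,0,0],[0,0,0,0,0,0]]' 0.1
python3 - <<'E'
from h import *
plan(.4545,-.215,.09,-1.3,2)
c=r.camera('wrist');W,H,S,V=segs(c);Z=W[...,2]
near=(abs(W[...,0]-.457)<.09)&(abs(W[...,1]+.13)<.14)&(Z>.02)
fin=near&(H>95)&(H<120)&(S>90)&(Z>.064)&(W[...,1]<-.18);l=near&(H>18)&(H<36)&(S>120)
print(rect(W[fin]),fin.sum(),rect(W[big(l)]),np.nanmedian(Z[l]))
c=r.camera('top');save(c,'top6.png');np.savez('top6.npz',**c);
E
```

```text
time: 12.12
ee_pos: [0.4563, -0.2041, 0.1261]
eef_rot: [-0.493, 0.508, -0.504, 0.496]
ft_force: [-0.2, 0.3, -0.1]
width: 0.0438
2 rows: [0.0056, 0.018, -0.0008] [0.02, -0.01, -0.2] |d| 0.0189 pos [ 0.4563 -0.2041  0.1261] zyaw -1.32 t 12.12 F [-0.2  0.3 -0.1] w 0.0438
[ 455.1 -206.   160.3   57.8   -2.1] 1293 [ 457.2 -110.7  117.7   97.6   88.5] 0.06528661389950914
```

```bash
python3 -m jog '[[0.005,0.01,-0.0008,0,0,-0.2],[0.004,0.02,-0.0005,0,0,-0.1],[0.001,0.02,0,0,0,0],[0,0.02,0,0,0,0],[0,0.008,0,0,0,0],[0,0,0,0,0,0]]'
python3 - <<'E'
from h import *
plan(.4545,-.215,.042,-1.3,1)
E
```

```text
time: 12.72
ee_pos: [0.4559, -0.2064, 0.0421]
eef_rot: [-0.496, 0.504, -0.502, 0.498]
ft_force: [-0.7, 0.8, 0.3]
width: 0.0478
1 rows: [0.0087, 0.0001, -0.0013] [0.02, 0.61, -0.22] |d| 0.0088 pos [ 0.4559 -0.2064  0.0421] zyaw -0.69 t 12.72 F [-0.7  0.8  0.3] w 0.0478
```

```bash
python3 -m jog '[[0.008,0,-0.001,0,0.6,-0.2],[0.001,0,0,0,0,0],[0,0,0,0,0,0],[0,0,0,0,0,0]]'; python3 -m jog '[[0,0,0,0,0,0],[0,0,0,0,0,0],[0,0,0,0,0,0],[0,0,0,0,0,0],[0,0,0,0,0,0],[0,0,0,0,0,0],[0,0,0,0,0,0],[0,0,0,0,0,0],[0,0,0,0,0,0]]' -1 50
python3 - <<'E'
from h import *
# plan tub path: liner from board fit
L=np.array([.6450,.3246]);a=np.radians(97.3);ex=np.array([np.cos(a),np.sin(a)])
for x in(-.25,-.1,0): print(x,(L+ex*(x-.105)).round(4))
c=dict(np.load('top6.npz'));W,H,S,V=segs(c);Z=W[...,2]
m0=np.zeros(H.shape,bool);m0[140:200,195:250]=1
g=big(m0&(H>45)&(H<80)&(S>120));P=W[g];P=P[np.isfinite(P).all(1)];print('liner strip',rect(P),len(P))
m0=np.zeros(H.shape,bool);m0[110:295,110:215]=1
print('board',rect(W[big(m0&(Z>.085)&(Z<.105))]))
E
```

```text
time: 13.05
ee_pos: [0.4554, -0.2156, 0.0435]
eef_rot: [0.494, -0.505, 0.506, -0.495]
ft_force: [-0.2, 0.6, -0.5]
width: 0.048
time: 13.8
ee_pos: [0.4569, -0.2158, 0.0457]
eef_rot: [0.494, -0.504, 0.506, -0.496]
ft_force: [0.1, 0.6, 0.6]
width: 0.0119
-0.25 [ 0.6901 -0.0275]
-0.1 [0.671  0.1213]
0 [0.6583 0.2205]
liner strip [648.9 217.9 132.7  91.2  11.2] 1607
board [566.6 313.9 346.4 162.6   7.2]
```

Run:
```python
from h import *
L=np.array([.6450,.3246]);a=np.radians(97.3);E=np.array([[np.cos(a),np.sin(a)],[-np.sin(a),np.cos(a)]])
c=dict(np.load('top6.npz'));W,H,S,V=segs(c);Z=W[...,2]
m0=np.zeros(H.shape,bool);m0[140:200,195:250]=1
P=W[m0&(H>45)&(H<80)&(S>120)];P=P[np.isfinite(P).all(1)]
q=(P[:,:2]-L)@E.T*1000;print(np.percentile(q,[1,5,50,95,99],axis=0).round(1))
for xx in(-140,-125,-110,-95):
    k=abs(q[:,0]-xx)<5;print(xx,np.percentile(q[k,1],[1,99]).round(1))
plan(.6901,-.0275,.0435,7.3,12)
```

```text
[[-148.   -52.7]
 [-144.3  -47.7]
 [-104.7   -0.4]
 [ -67.    46.5]
 [ -63.1   52.6]]
-140 [-52.3  49.3]
-125 [-51.8  46.1]
-110 [-52.7  52. ]
-95 [-52.1  52. ]
12 rows: [-0.0148, 0.0002, 0.0202] [-0.02, -0.71, 0.0] |d| 0.025 pos [ 0.4569 -0.2158  0.0457] zyaw -1.23 t 13.8 F [0.1 0.6 0.6] w 0.0119
```

```bash
python3 -m jog '[[-0.008,0.001,0.010,0,-0.4,0],[-0.0145,0.0005,0.02,0,-0.7,0],[-0.0145,0.0005,0.02,0,-0.7,0],[-0.0145,0.0005,0.02,0,-0.7,0],[-0.0145,0.0005,0.02,0,-0.7,0],[-0.0145,0.0005,0.02,0,-0.7,0],[-0.0145,0.0005,0.02,0,-0.7,0],[-0.0145,0.0005,0.02,0,-0.7,0],[-0.0145,0.0005,0.02,0,-0.7,0],[-0.01,0.0005,0.015,0,-0.7,0],[0,0,0,0,0,0]]'
python3 - <<'E'
from h import *
plan(.6901,-.0275,.0435,7.3,2)
c=r.camera('side');save(c,'side7.png',cv2.resize(c['image'][100:300,180:430],(750,600)))
c=r.camera('top');save(c,'top7.png');np.savez('top7.npz',**c)
W,H,S,V=segs(c);Z=W[...,2]
l=(abs(W[...,1])<.25)&(W[...,0]>.5)&(Z>.05)&(H>18)&(H<36)&(S>120);print(rect(W[big(l)]))
E
```

```text
time: 14.72
ee_pos: [0.6403, -0.0897, 0.046]
eef_rot: [0.525, -0.475, 0.481, -0.517]
ft_force: [-0.6, 3.9, 0.4]
width: 0.0114
2 rows: [-0.0286, 0.0009, 0.0278] [0.1, -1.19, 0.4] |d| 0.0399 pos [ 0.6403 -0.0897  0.046 ] zyaw 4.92 t 14.72 F [-0.6  3.9  0.4] w 0.0114
[595.7  36.6 179.4  98.4  -4.6]
```

View pics/side7.png

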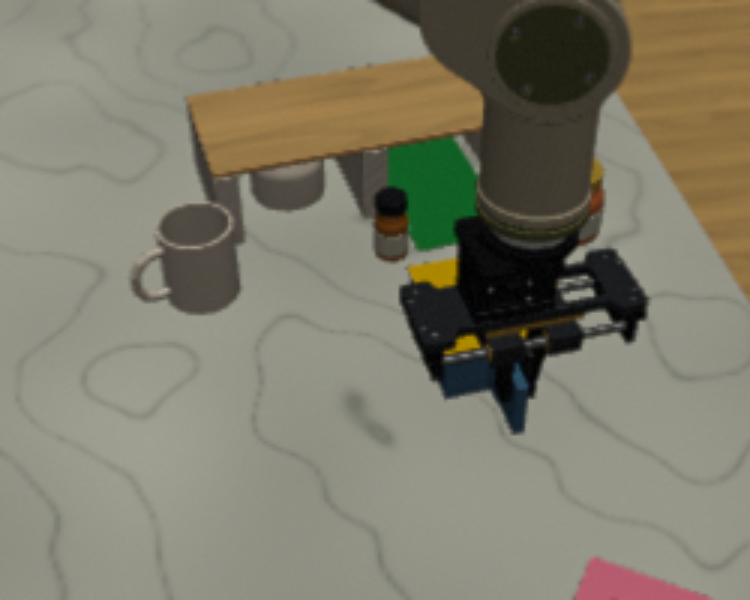

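```bash
python3 -m jog '[[0,0,0,0,0,0]]' >/dev/null
python3 - <<'E'
from h import *
a=cv2.imread('pics/top7.png')[90:290,180:430];b=r.camera('wrist');save(b,'wrist7.png');np.savez('wrist7.npz',**b)
plan(.6901,-.0275,.0435,7.3,2)
b=cv2.imread('pics/wrist7.png')
cv2.imwrite('pics/m7.png',np.vstack([cv2.resize(a,(500,400))[:300],cv2.resize(b,(500,312))[:300]]))
c=dict(np.load('wrist7.npz'));W,H,S,V=segs(c);Z=W[...,2]
l=(Z>.05)&(Z<.09)&(H>18)&(H<36)&(S>120);print(rect(W[big(l)]))
E
```

```text
2 rows: [-0.0291, 0.0008, 0.0285] [0.09, -1.28, 0.38] |d| 0.0408 pos [ 0.6388 -0.0909  0.0458] zyaw 4.74 t 14.95 F [2.4 1.9 0.9] w 0.0117
[630.9  -5.4  97.9  80.    4.7]
```

View pics/m7.png

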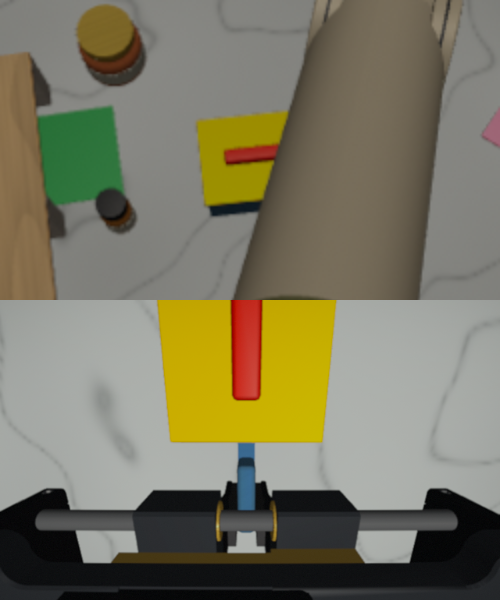

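The wrist and top views show the tub still square in the grip and the lid level. The gap between the spice jar (112,205) and the jar (108,45) is clear.

```bash
python3 -m jog '[[-0.015,0.001,0.014,0.05,-0.7,0.2],[-0.02,0.0008,0.019,0.05,-0.9,0.2],[-0.015,0.0005,0.016,0,-0.6,0.1],[-0.006,0,0.006,0,-0.3,0],[0,0,0,0,0,0],[0,0,0,0,0,0]]'
python3 - <<'E'
from h import *
plan(.6901,-.0275,.0445,7.3,1)
plan(.6710,.1213,.0445,7.3,6)
c=r.camera('wrist');W,H,S,V=segs(c);Z=W[...,2]
l=(Z>.05)&(Z<.09)&(H>18)&(H<36)&(S>120);print(rect(W[big(l)]))
E
```

```text
time: 15.45
ee_pos: [0.6846, -0.0442, 0.0458]
eef_rot: [0.533, -0.468, 0.473, -0.522]
ft_force: [0.9, 2.3, 3.2]
width: 0.0119
1 rows: [-0.016, 0.001, 0.0073] [0.38, -0.78, 0.86] |d| 0.0176 pos [ 0.6846 -0.0442  0.0458] zyaw 6.51 t 15.45 F [0.9 2.3 3.2] w 0.0119
6 rows: [-0.0277, -0.0, 0.001] [0.06, -0.13, 0.14] |d| 0.0277 pos [ 0.6846 -0.0442  0.0458] zyaw 6.51 t 15.45 F [0.9 2.3 3.2] w 0.0119
[673.4  40.8  97.7  79.6   6.5]
```

```bash
python3 -m jog '[[-0.008,0,0.005,0.15,-0.4,0.3],[-0.012,0,0.003,0.15,-0.4,0.3],[-0.02,0,0.0005,0.1,-0.1,0.2],[-0.025,0,0,0,0,0],[-0.02,0,0,0,0,0],[0,0,0,0,0,0],[0,0,0,0,0,0]]'
cat > m8.py <<'E'
from h import *
L=np.array([.6450,.3246]);a=np.radians(97.3);E=np.array([[np.cos(a),np.sin(a)],[-np.sin(a),np.cos(a)]])
s=r.read_state();print('grip in liner mm',(E@(s['ee_pos'][:2]-L)*1000).round(1),'tilt',Ro.from_quat(s['eef_rot']).as_matrix()[2].round(4))
plan(*(L+E.T@[-.105,0]),.0445,7.3,6)
c=r.camera('wrist');W,H,S,V=segs(c);Z=W[...,2]
l=big((Z>.05)&(Z<.09)&(H>18)&(H<36)&(S>120));P=W[l];P=P[np.isfinite(P).all(1)];q=(P[:,:2]-L)@E.T*1000
print(rect(P),'lid in liner',np.percentile(q,[.5,99.5],axis=0).round(1).tolist(),'z',np.median(P[:,2]).round(4))
E
python3 m8.py
```

```text
time: 16.08
ee_pos: [0.68, 0.0299, 0.0458]
eef_rot: [0.53, -0.467, 0.473, -0.525]
ft_force: [1.6, -4.2, 1.0]
width: 0.0115
grip in liner mm [-296.8    2.7] tilt [ 1.110e-02 -9.999e-01  1.000e-04]
6 rows: [-0.032, 0.0, 0.0002] [-0.0, -0.12, 0.11] |d| 0.032 pos [0.68   0.0299 0.0458] zyaw 6.58 t 16.08 F [ 1.6 -4.2  1. ] w 0.0115
[669.2 114.9  97.8  79.9   6.5] lid in liner [[-250.5, -45.2], [-171.8, 50.6]] z 0.0651
```

```bash
python3 -m jog '[[-0.01,0,0.001,0,-0.4,0.1],[-0.02,0,0.001,0,-0.3,0],[-0.02,0,0.0005,0,-0.1,0],[-0.02,0,0,0,0,0],[-0.01,0,0,0,0,0],[0,0,0,0,0,0],[0,0,0,0,0,0]]'; python3 m8.py
```

```text
time: 16.72
ee_pos: [0.6739, 0.0969, 0.0458]
eef_rot: [0.532, -0.466, 0.476, -0.524]
ft_force: [0.4, -0.4, 2.5]
width: 0.0117
grip in liner mm [-229.5    0.3] tilt [ 1.820e-02 -9.998e-01  4.000e-04]
6 rows: [-0.0208, -0.0, -0.0001] [-0.0, -0.12, 0.17] |d| 0.0208 pos [0.6739 0.0969 0.0458] zyaw 6.55 t 16.72 F [ 0.4 -0.4  2.5] w 0.0117
[662.7 181.8  98.1  79.4   6.5] lid in liner [[-183.0, -47.6], [-104.7, 48.3]] z 0.065
```

```bash
python3 -m jog '[[-0.01,0,0,0,-0.4,0.3],[-0.02,0,0,0,-0.3,0.3],[-0.02,0,0,0,-0.1,0.3],[-0.02,0,0,0,0,0.1],[-0.01,0,0,0,0,0],[0,0,0,0,0,0],[0,0,0,0,0,0]]'; python3 m8.py
```

```text
time: 17.35
ee_pos: [0.6669, 0.1627, 0.0458]
eef_rot: [0.53, -0.467, 0.474, -0.526]
ft_force: [-0.1, -0.9, 3.3]
width: 0.0116
grip in liner mm [-163.3   -1.1] tilt [ 0.0111 -0.9999  0.0013]
6 rows: [-0.0097, 0.0001, -0.0003] [-0.01, -0.12, 0.11] |d| 0.0097 pos [0.6669 0.1627 0.0458] zyaw 6.57 t 17.35 F [-0.1 -0.9  3.3] w 0.0116
[658.1 228.3  98.2  40.8   6.7] lid in liner [[-117.3, -48.6], [-77.1, 47.1]] z 0.065
```

```bash
python3 -m jog '[[-0.01,0,0,0,-0.3,0.2],[-0.018,0,0,0,-0.3,0.2],[-0.018,0,0,0,-0.1,0.1],[-0.012,0,0,0,0,0],[0,0,0,0,0,0],[0,0,0,0,0,0]]'; python3 m8.py
```

```text
time: 17.9
ee_pos: [0.6624, 0.2099, 0.0458]
eef_rot: [0.53, -0.467, 0.473, -0.526]
ft_force: [-0.3, -4.0, 5.0]
width: 0.0114
grip in liner mm [-116.    -2.6] tilt [ 0.0109 -0.9999  0.0018]
6 rows: [-0.0018, 0.0002, -0.0005] [-0.02, -0.11, 0.1] |d| 0.0019 pos [0.6624 0.2099 0.0458] zyaw 6.65 t 17.9 F [-0.3 -4.   5. ] w 0.0114
[758.5 198.9  33.3  24.8   5.5] lid in liner [[-151.2, -111.9], [-127.5, -80.3]] z 0.0805
```

```bash
python3 -m jog '[[-0.007,0,-0.001,0,-0.2,0.1],[-0.005,0,0,0,0,0],[0,0,0,0,0,0],[0,0,0,0,0,0]]'; python3 m8.py | head -1;  python3 - <<'E'
from h import *
c=r.camera('wrist');save(c,'wrist9.png');np.savez('wrist9.npz',**c)
d=r.camera('side');save(d,'side9.png')
a=cv2.imread('pics/wrist9.png');b=cv2.imread('pics/side9.png')[100:250,200:440]
cv2.imwrite('pics/m9.png',np.vstack([cv2.resize(a,(480,300)),cv2.resize(b,(480,300))]))
E
```

```text
time: 18.28
ee_pos: [0.6608, 0.218, 0.0458]
eef_rot: [0.53, -0.467, 0.474, -0.526]
ft_force: [-0.4, -1.7, 4.2]
width: 0.0115
grip in liner mm [-107.7   -2.2] tilt [ 0.0118 -0.9999  0.0021]
```

View pics/m9.png

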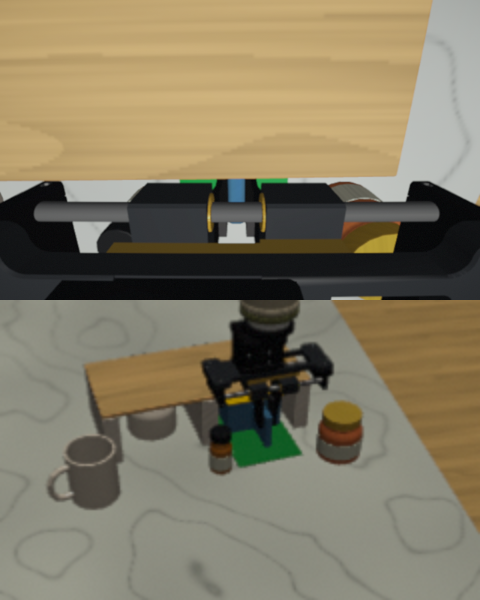

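The tub is in the green bay with its handle out, and the jars and mug still stand. Now I release it and rise.

```bash
python3 -m jog '[[0,0,0,0,0,0],[0,0,0,0,0,0],[0,0,0,0,0,0],[0,0,0,0,0,0],[0,0,0,0,0,0],[0,-0.01,0,0,0,0],[0,-0.02,0,0,0,0],[0,-0.03,0,0,0,0],[0,-0.03,0,0,0,0],[0.01,-0.03,0,0,0,0],[0.02,-0.02,0,0,0,0],[0.02,0,0,0,0,0]]' -0.3; python3 -m jog '[[0.03,-0.01,0,0,0,0],[0.03,0,0,0,0,0],[0.03,0,0,0,0,0],[0.02,0,0,0,0,0],[0,0,0,0,0,0],[0,0,0,0,0,0]]'
python3 - <<'E'
from h import *
L=np.array([.6450,.3246]);a=np.radians(97.3);E=np.array([[np.cos(a),np.sin(a)],[-np.sin(a),np.cos(a)]])
ims=[]
for n in('wrist','side','top'):
    c=r.camera(n);save(c,n+'10.png');ims.append(cv2.imread('pics/%s10.png'%n));np.savez(n+'10.npz',**c)
    W,H,S,V=segs(c);Z=W[...,2]
    q=((W[...,:2]-L)@E.T)*1000
    near=(q[...,0]>-180)&(q[...,0]<60)&(abs(q[...,1])<70)
    f=near&(H>95)&(H<120)&(S>80)&(Z>.062)&(Z<.08)
    if f.sum()>5: print(n,'fin',np.percentile(q[f],[1,99],axis=0).round(1).tolist(),np.median(Z[f]).round(4),f.sum())
    l=near&(H>20)&(H<34)&(S>170)&(Z>.05)&(Z<.075)
    if l.sum()>5: print(n,'lid',np.percentile(q[l],[1,99],axis=0).round(1).tolist(),np.median(Z[l]).round(4),l.sum())
c=dict(np.load('top10.npz'));W,H,S,V=segs(c);Z=W[...,2]
for n,b,z in(('jar',(215,88,256,135),.07),('spice',(225,180,250,210),.06),('mug',(222,262,272,325),.075)):
    m=np.zeros(H.shape,bool);m[b[1]:b[3],b[0]:b[2]]=1;m&=(Z>z)&(Z<.1);print(n,rect(W[m]) if m.any() else None)
cv2.imwrite('pics/m10.png',np.vstack([cv2.resize(ims[0],(480,300)),cv2.resize(ims[1][100:250,200:440],(480,300))]))
E
```

```text
time: 19.43
ee_pos: [0.662, 0.1755, 0.1912]
eef_rot: [0.534, -0.467, 0.469, -0.526]
ft_force: [0.9, -1.1, 0.6]
width: 0.0304
time: 19.93
ee_pos: [0.6776, 0.0569, 0.2121]
eef_rot: [0.531, -0.466, 0.472, -0.527]
ft_force: [0.5, 1.7, 0.2]
width: 0.0303
wrist fin [[-125.9, -6.0], [-94.7, 4.2]] 0.0706 466
side fin [[-138.0, -5.8], [-79.0, 41.6]] 0.0682 45
side lid [[-67.0, -48.8], [-41.7, 46.4]] 0.0631 126
top fin [[-91.1, -7.0], [-79.0, 2.2]] 0.0673 28
jar None
spice None
mug None
```

View pics/m10.png

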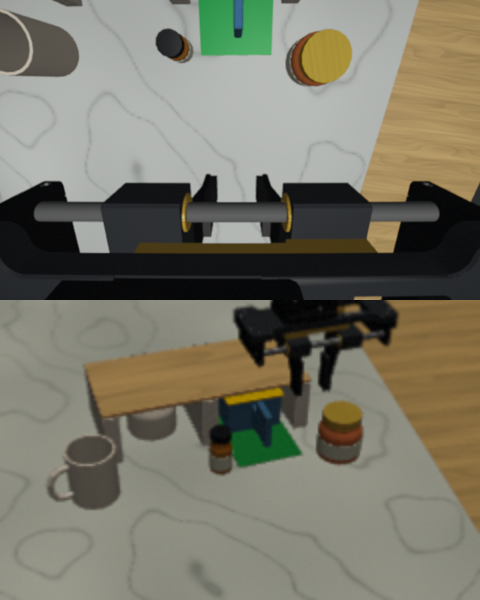

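The tub sits with its fin end at liner x = -126 mm, so its origin is at about 0, and y is about -1 mm. The lid still reads home, the bystanders stand where they were and the gripper is clear.

```bash
python3 -m jog '[[0,0,0,0,0,0],[0,0,0,0,0,0]]' | tail -2; python3 -c "
from bench import r
print(r.close_job())"
```

```text
ft_force: [-0.1, -0.2, -0.2]
width: 0.0305
the job is handed in; nothing more can be done
None
```

The yellow lid is pressed home on the tub, and the closed tub is in the green-liner bay with its handle out. The job was handed in at about 20 s of the 54 s allowed; it returned no verdict.

- **Lid:** I pressed it on by its rib (about 38 N), then again with the fingers closed (62 N on the wrist force, limit 120 N). On the second press the rib top stood at 78.1 mm, which is the fully home height. The measured slope was under 0.006. This was done while the tub was still well out in front of the shelf.
- **Tub:** I slid it in along the worktop by its handle. The wrist camera put its origin at about x = 0 and y = -1 mm in the liner's frame. The side camera put it about 5 mm further out, still well inside the 20 mm limit.
- **Lid after the slide:** The side camera still read the plate at 63 mm, the same as right after pressing. The wrist camera had read about 2 mm higher than the side camera at that earlier check.
- **Bystanders:** My numeric position check of the jar, spice jar and mug gave no values in the last top picture. In the final side and wrist views they stand in place, but that is by eye only. The canister was visible only in the side view and looks unmoved.
- **Gripper:** It was open and clear of everything when I handed in.

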